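Widen a telescoping desk rack by one hole and clamp a file box in it

TASK

The rack's bay is too narrow for the blue file box: press the red sprung thumb pad fully in so that its brass snap pin clears, slide the tube outward and let the pin snap out in the very next hole. Then pick up the file box, press the sprung orange plate back with it, lower it into the bay without dropping or slamming it, and let go so that it stands on the rack's floor, upright, square and roughly centred, clamped between plate and kerb. Do not bump the lamp, tip the file over or disturb the other things on the desk.

Things in the scene. Friction and masses are not known exactly. Their poses are not given: they have to be found in the camera images.
- rack: fixed black desk rack; origin on the desk under the kerb's inner face; x points away from the robot, z up, the tube runs along -y. Floor 12 mm thick, 130 mm in x, y -74 to +106 mm. Kerb 120 mm wide in x, y 0 to +6 mm, top 45 mm above the desk; behind it, to y = +106 mm, a card tray no higher than the kerb
- sleeve (a point): middle of the axis of the rack's fixed aluminium sleeve tube (75 mm above the desk): radius 24 mm, 223 mm long along the rack's y (y = -112 to -335 mm), three pin holes 32 mm apart, foot 70 mm wide in x. Axes are the rack's
- bay (a point): centre of the underside of a properly clamped file: on the bay's floor, 12 mm above the desk, 21 mm to -y of the kerb's inner face. Its axes are the rack's: the file's thickness must lie along y
- tube (a joint): how far the inner tube is drawn out towards the rack's -y, in m: 0 = pin in the first hole (the start), 0.032 = next hole, 0.064 = third. It carries thumb pad, orange end plate and sprung plate. Friction about 1.5 N; it slides only while the pin is pressed in or lies under the wall between holes; pin play in a hole is 1.5 mm each way
- button (a joint): how far the red thumb pad and its brass pin are pressed in, in m: 0 = out, 0.0085 = fully in, the pad almost flush with the sleeve; the pin clears from 0.006. Sprung: 3 N at first, 7 N fully in. Let go between holes, the pin stays in under the wall and snaps out at the next hole reached
- button_top (a point): centre of the thumb pad's face. Pad 24 mm wide, 52 mm long along the rack's y, a 4 mm high lip at each end (42 mm apart inside) for a fingertip to push on. Stands 10 mm proud of the sleeve when out; faces up and to the rack's -x, 35 degrees from vertical: press along (0.574, 0, -0.819) in the rack's frame. This point's axes are the rack's. Moves with the tube
- plate (a joint): how far the sprung plate is pressed back towards the tube (rack's -y), in m: 0 = forward, 0.018 = stop. 1.6 N to start, 3 N at the stop. The gap between kerb and plate is 2 mm + tube + plate: 34 mm with the tube in the next hole and the plate forward
- plate_top (a point): middle of the top edge of the sprung plate's face towards the kerb, 115 mm above the desk; the plate is 100 mm wide in x, 6 mm thick, and reaches down to 14 mm. It moves with tube and plate
- file: loose blue file box, 110 mm (x) by 42 mm (y, thickness) by 150 mm (z), standing upright on the desk; origin at the centre of its underside. 0.2 to 0.4 kg. Either end may face the robot
- lamp: fixed white LED lamp over the sleeve: bar x 0 to +65, y -100 to +100 mm, from 200 to 222 mm above the desk; post radius 9 mm, 235 mm high, at (100, -125) mm on a foot of radius 60 mm, joined to the bar by a short arm. Origin on the desk below the middle of the bar's front edge. Must not be bumped
- can: bystander: green spray can, radius 28 mm, 165 mm high, origin at the centre of its underside
- mug: bystander: white mug, radius 40 mm, 90 mm high, handle at its +y, origin at the centre of its underside
- bottle: bystander: white bottle with pink label, radius 32 mm, 170 mm high, origin at the centre of its underside
- stapler: bystander: stapler lying along its x, 140 by 36 by 44 mm, origin at the centre of its underside
- calculator: bystander: grey calculator, 75 by 140 by 18 mm, origin at the centre of its underside
- notes: bystander: yellow sticky-note block, 75 by 75 by 30 mm, origin at the centre of its underside
- case: bystander: dark glasses case, 60 by 160 by 40 mm, origin at the centre of its underside
Not all that is in view belongs to the job. What is meant by the file is not green, and is the larger of those in its own colour.

How it is judged (in metres and radians):
On the way, in this order (a step that is already met when the one before it is completed fails the run):
1. the thumb pad is pressed in so far that the pin clears (value of joint button above 0.006 m), for 0.05 s.
2. the pin has snapped out in the next hole (value of joint tube between 0.029 and 0.035 m and value of joint button below 0.0025 m), for 0.2 s.
At the end, for the whole second after the job is handed in: Tube locked in the next hole (32 mm +-3), pad out (under 2.5 mm in). File at rest on the bay floor (underside 8 to 16 mm up), within 20 mm of the rack's middle in x, its centre 16 to 27 mm from the kerb face, upright and square within 0.1 rad, plate pressed back over 4 mm by it (all of step 2 and value of joint plate above 0.004 m and z of file in the frame of rack between 0.008 and 0.016 m and x of file in the frame of rack between -0.02 and 0.02 m and y of file in the frame of rack between -0.027 and -0.016 m and angle between file's own z axis and vertical below 0.1 rad and angle between the y axis of file and the y axis of rack, either way round below 0.1 rad and linear speed of file below 0.02 m/s); the robot touches nothing.
It fails at once if the lamp is bumped (over 8 N) (contact force between any of the arm, the fingers, file and lamp above 8 N).
It fails at once if the file is tipped over (60 degrees) (angle between file's own z axis and vertical above 1.05 rad).
It fails at once if the file is dropped or slammed into the bay (over 0.3 m/s there, underside below the kerb's top) (z of file in the frame of rack below 0.045 m and x of file in the frame of rack between -0.06 and 0.06 m and y of file in the frame of rack between -0.05 and 0 m and linear speed of file above 0.3 m/s).
It fails at once if another thing on the desk is pushed more than 30 mm or knocked over (distance of any of can, mug, bottle, stapler, calculator, notes, case from where it was at the start of the episode above 0.03 m or angle between any of can, mug, bottle, stapler, calculator, notes, case's own z axis and vertical above 0.5 rad).
It also fails if it takes over 58 s, if anything falls off the work surface, if the arm or the gripper's body presses on something with over 40 N, if the wrist force passes 120 N, or if a joint passes its speed limit or range.

ROBOT

A 6-joint arm with a two-finger parallel gripper is mounted at the origin on the work surface. World frame = base frame: x ahead of the robot, y to its left, z up, the work surface at z = 0. Lengths are in m, angles in degrees, forces in N, time in s.
With the tool pointing down it reaches from about 0.4 to 0.825 m from the base axis. Payload 7 kg.
Tool frame: the origin (TCP) lies on the centre line of the jaws, within the pads' length; the fingertips stand 8 mm ahead of it and the grasp point (between the pads) lies 11 mm behind it; z points along the fingers, y is the line along which they close (so a half turn about z gives the same grasp; the last joint's range is limited). The gripper opens to 88 mm and grips with 3 to 60 N. Pads are 19 mm wide; open, the fingers measure 130 mm over their backs; the gripper's body (78 mm by 193 mm) begins 47 mm behind the grasp point.
Start: joints at [-49.383, 20.546, 0.682, 0, -70.136, -16.507], TCP at [0.276, -0.616, 0.235] pointing down, gripper open.
Joint ranges: [-176.03, 176.03], [-82.01, 121.73], [-58.28, 71.71], [-173.87, 95.51], [-174.79, -0.11], [-173.66, 173.66]. Speed limits (degrees/s): [136.94, 136.94, 172.46, 180, 180, 180].

INTERFACE

Orientations are given as [roll, pitch, yaw] about the fixed x, y, z axes, in that order (R = Rz(yaw) Ry(pitch) Rx(roll)).
In Python, from plant import r gives the robot as it stands.
- The arm moves only by the tool carry_out, never from a script. Its argument "targets" is a list of rows, each a list of 6 numbers: the shift along the tool's x, y, z scaled (see below), then the turn, a rotation vector about the tool's x, y, z scaled (see below). A call has 1 to 5 rows; each row shifts and turns the commanded pose from where the row before left it, along the tool's axes as they then stand; what a row does not reach is not made up. The controller multiplies each number of a shift by 0.5 m and each number of a turn by 60 degrees. A row lasts 1/8 s, in which the tool goes at most 62.5 mm and 10.7 degrees, less where a joint would pass 70% of its speed; a pose out of reach is approached as far as the arm can. A call with a number of a shift or a turn outside -1 to 1 is refused whole. A call with a gripper value outside its range is refused whole. "hand" is the opening, from 0 (shut) to 1 (fully open), set as the call begins (left out, the last holds). The fingers move at their own pace and stop on an object; "squeeze" is the grip in N (left out, the last holds). Time passes only in rows, so rows that do not move let the fingers close. It gives the time, the measured TCP pose, the force, the opening and the grip force at its end, in the units of the state.
- r.get_state(): the state, without advancing time (a new reading comes with each control period).
- r.capture(name): name is "scene" or "top" or "wrist"; returns the picture (480x640x3 uint8, red, green, blue); there is no depth.
- r.camera_info(name): a dict with "K" (3x3 intrinsics, pixels), "eye" and "attitude" of the camera in the world. Camera axes: x right, y down, z forward; pixel columns grow to the right and rows downward; lengths in m; the calibration is good to about 2 mm. A picture is of the moment at which its call begins: read the wrist's pose just before it. camera_info takes no time and is no camera call; for the wrist camera it gives the pose at the moment of the call.
- r.close_job(): hands the job in; it is judged then, once.
The state is a dict: "time_s": time; "joints": joint angles; "qd": joint speeds; "joint_torque": joint torques, N m; "tcp_pos": TCP position; "eef_rot": TCP orientation; "contact_force": force on the tool from outside, world axes, zero at the start; "moment": the same for the moment, N m; "gripper_width": finger opening in m; "gripper_force": force on a finger pad.
Only numpy, scipy, OpenCV 4.12 (cv2) and the standard library are available. Lean on these libraries where they do the work, as an engineer would, in place of code of your own. Each camera call takes 0.05 s, during which the arm holds its last target. There are 200 camera calls.

## Working session

There is one attempt and no reset: what is moved stays moved. The work goes in short steps, Python scripts to look and compute and a tool call to move; the robot and the scene stay as the last step left them, time stands still between calls to the robot, and variables do not carry over. Pictures are saved under pics/ and viewed, at most 13 in all, crops included, and the job is handed in when it is done.

Besides the shell and the picture viewer there is one more tool, called after "Request:" in YAML: its name, and indented under it one key for each argument. carry_out: Moves the arm, as the interface text tells. Its arguments: {"type":"object","properties":{"targets":{"type":"array","items":{"type":"array","items":{"type":"number","minimum":-1,"maximum":1}}},"hand":{"type":"number"},"squeeze":{"type":"number"}},"required":["targets"]}

```bash
mkdir -p pics && python3 - <<'E'
from plant import r
import cv2,numpy as np
for n in ("scene","top"):
    im=r.capture(n); cv2.imwrite(f"pics/{n}0.png",im[:,:,::-1]); c=r.camera_info(n); print(n,c)
s=r.get_state(); print(s)
E
```

```text
scene {'K': array([[461.57290243,   0.        , 320.76398079],
       [  0.        , 461.57290243, 238.67349876],
       [  0.        ,   0.        ,   1.        ]]), 'eye': array([1.01746873, 0.79996943, 0.8073772 ]), 'attitude': array([-127.13538906,   -0.38953666,  147.74598867])}
top {'K': array([[606.60413633,   0.        , 319.73350656],
       [  0.        , 606.60413633, 234.34187206],
       [  0.        ,   0.        ,   1.        ]]), 'eye': array([0.20695133, 0.01765279, 1.76737699]), 'attitude': array([-169.05961373,   -0.30942805,  -89.03777076])}
{'time_s': 0.1, 'joints': array([-4.93832961e+01,  2.05866969e+01,  6.39331847e-01, -1.82182618e-02,
       -7.01359095e+01, -1.65086307e+01]), 'qd': array([-0.02818662, -0.12034915,  0.05655799,  0.04830444,  0.00468317,
       -0.03545387]), 'joint_torque': array([-7.78753019e-05, -5.84162915e+01,  2.93749648e+01,  7.01540440e+00,
        1.02045995e-02, -5.83468932e-05]), 'tcp_pos': array([ 0.27553365, -0.61573668,  0.23372436]), 'eef_rot': array([ 1.79915291e+02, -7.24421867e-03, -1.55898124e+02]), 'contact_force': array([-0.96942291, -1.02605659, -0.2635274 ]), 'moment': array([-0.02774339, -0.00251539, -0.01428932]), 'gripper_force': 0.0, 'gripper_width': 0.08782763650731586}
```

View pics/scene0.png

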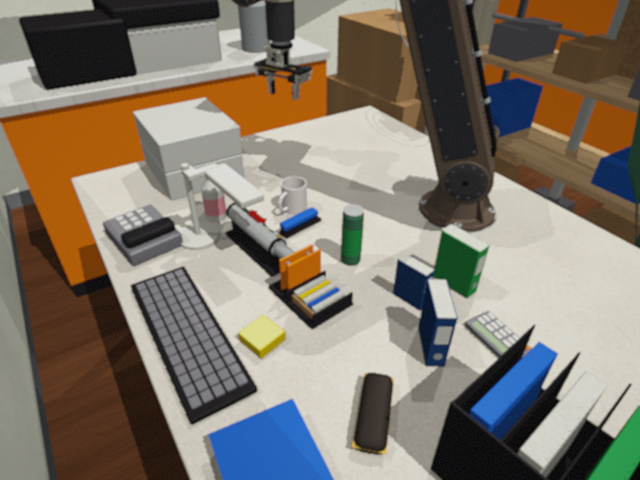

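View pics/top0.png

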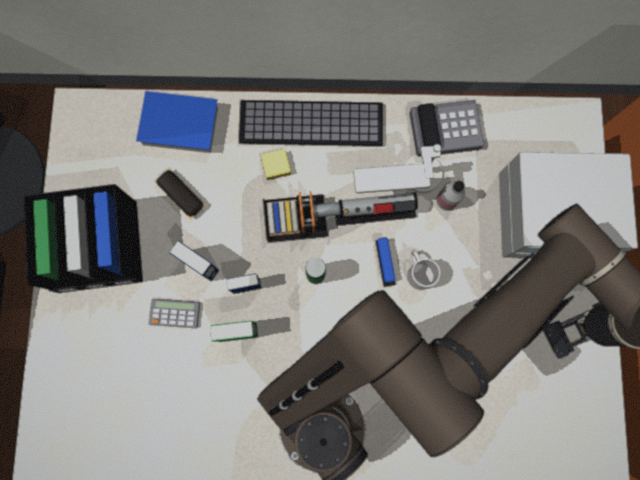

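The scene view shows the rack with its orange plate at (300,268), the red pad at (257,217) and the lamp bar at (232,182). The top view shows the orange plate at (307,212) and the red pad at (383,208).

Candidates for the file:
- Larger loose blue box: scene (437,320), top (193,260).
- Small loose navy box: scene (413,280), top (243,283).
- Green box: scene (460,260), top (233,331).
- Blue box in the black sorter: scene (515,385).
- Flat blue book: scene (265,445).

I choose the larger loose blue box at scene (437,320) and will check it in one crop.

```bash
cat > h.py <<'E'
import numpy as np,cv2
from scipy.spatial.transform import Rotation as Ro
def cam(c):
    return np.array(c["K"]),np.array(c["eye"]),Ro.from_euler("xyz",c["attitude"],degrees=True).as_matrix()
def ray(c,uv):
    K,e,R=cam(c); d=R@np.linalg.inv(K)@np.array([uv[0],uv[1],1.]); return e,d/np.linalg.norm(d)
def plane(c,uv,z):
    e,d=ray(c,uv); return e+d*(z-e[2])/d[2]
def tri(obs):
    A=np.zeros((3,3));b=np.zeros(3)
    for c,uv in obs:
        e,d=ray(c,uv);P=np.eye(3)-np.outer(d,d);A+=P;b+=P@e
    X=np.linalg.solve(A,b); return X,[np.linalg.norm((np.eye(3)-np.outer(ray(c,u)[1],ray(c,u)[1]))@(X-c["eye"])) for c,u in obs]
def proj(c,X):
    K,e,R=cam(c); p=K@R.T@(np.array(X)-e); return p[:2]/p[2]
E
python3 - <<'E'
from plant import r
import cv2,numpy as np
from h import *
t=cv2.imread("pics/top0.png");s=cv2.imread("pics/scene0.png")
def up(im,x0,y0,w,h,k): return cv2.resize(im[y0:y0+h,x0:x0+w],None,fx=k,fy=k,interpolation=cv2.INTER_CUBIC)
a=up(t,255,150,200,100,4)   # 800x400? 
b=up(t,150,235,100,50,4); c=up(s,380,250,100,125,2)
o=np.zeros((600,800,3),np.uint8);o[:400]=a;o[400:600,:400]=b
c=up(s,220,175,140,160,1.25);o[400:600,400:575]=c
c=up(s,380,250,100,125,1.6);o[400:600,600:760]=c
cv2.imwrite("pics/crop1.png",o)
ct=r.camera_info("top");cs=r.camera_info("scene")
def blobs(im,lo,hi,name,mn=30):
    m=cv2.inRange(cv2.cvtColor(im,cv2.COLOR_BGR2HSV),lo,hi);n,l,st,ce=cv2.connectedComponentsWithStats(m)
    for i in range(1,n):
        if st[i,4]>mn: print(name,st[i],ce[i].round(1))
for nm,im in(("t",t),("s",s)):
    blobs(im,(0,170,100),(4,255,255),nm+"red",15);blobs(im,(7,170,120),(16,255,255),nm+"orange");blobs(im,(105,120,50),(125,255,255),nm+"blue")
E
```

```text
tred [375 204  17  10 134] [383.  207.9]
tblue [ 137   92   80   58 3690] [177.  120.3]
tblue [  93  191   29   84 1643] [105.4 231.5]
tblue [274 203   6  30 122] [276.3 217.5]
tblue [377 238  18  45 491] [385.4 260. ]
sred [249 211  16  12  68] [256.3 216.6]
sorange [497   0  23  17 288] [508.3   6.8]
sorange [ 525    0   93   36 2321] [575.2  13.6]
sorange [556  35  18  15 103] [562.6  39.9]
sorange [    2    63   325   222 17712] [132.7 144.2]
sorange [484  64  19  20 287] [492.3  73.6]
sorange [275  71  16   5  54] [282.9  73. ]
sorange [ 510   72   74   64 1791] [555.8 106.7]
sorange [ 582  101   55   52 1949] [609.7 127.4]
sorange [279 246  41  43 989] [300.7 267.2]
sblue [ 486   79   56   57 2206] [512.6 104.1]
sblue [ 592  147   44   56 1336] [615.1 174.9]
sblue [281 208  36  24 398] [298.5 219.5]
sblue [ 394  262   62  104 1523] [419.8 304.4]
sblue [308 288  31  20 135] [322.6 297. ]
sblue [ 469  343   88   96 3748] [513.2 391.8]
sblue [ 209  400  124   80 6616] [268.9 447.7]
```

View pics/crop1.png

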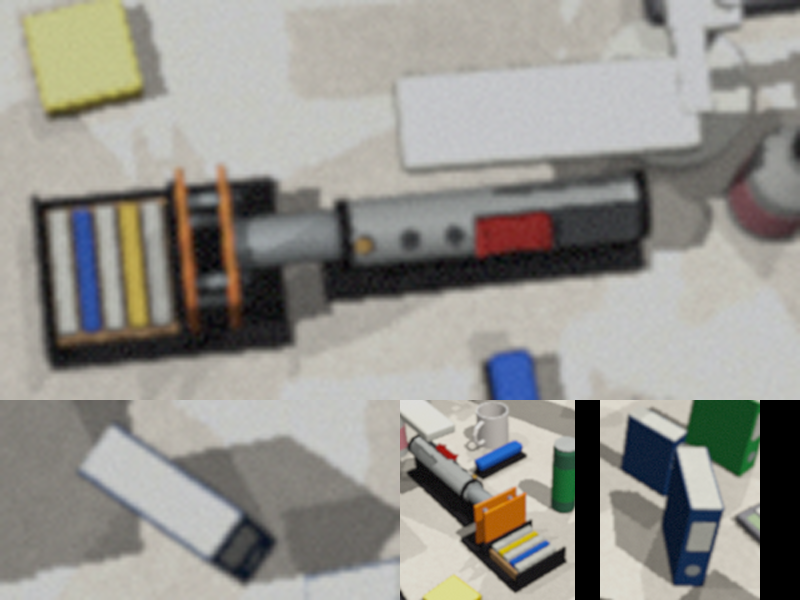

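The crop confirms the choice: the tall blue box with a white top and a label (right inset) is clearly larger than the navy one behind it. Its top corners are at about top (179,241), (170,252), (211,264) and (203,275). The pad is red at top (383,208), and the brass pin shows in the hole nearest the plate at top (346,211).

```bash
python3 - <<'E'
from plant import r
from h import *
np.set_printoptions(precision=4,suppress=True)
ct=r.camera_info("top");cs=r.camera_info("scene")
C=lambda x,y:(255+x/4,150+y/4)
for n,a,b in (("A",(178.75,241.25),(432.5,320)),("B",(170,252),(456,317.5)),("C",(211.25,263.75),(427.5,279.4)),("D",(203,275),(450,278.1))):
    print("file",n,*tri([(ct,a),(cs,b)]), plane(ct,a,.15),plane(cs,b,.15))
print("red",*tri([(ct,(383,207.9)),(cs,(256.3,216.6))]),plane(ct,(383,207.9),.095))
for n,p,z in (("redUL",(476,215),.1),("redUR",(551,211),.1),("redLL",(478,257),.09),("redLR",(552,250),.09),("trayLU",(36,200),.045),("trayLD",(52,365),.045),("floorRU",(278,182),.012),("floorRD",(290,345),.012),
 ("sprU",(177,168),.115),("sprD",(192,328),.115),("endU",(222,168),.115),("endD",(236,325),.115),("slvLU",(342,203),.075),("slvLD",(348,265),.075),("slvRU",(645,175),.075),("slvRD",(648,240),.075),
 ("lampUL",(397,80),.222),("lampDL",(404,168),.222),("lampDR",(700,145),.222),("lampUR",(690,62),.222)):
    print(n,plane(ct,C(*p),z))
for n,p,z in (("can",(316,264),.165),("canb",(316,270),0.165),("mug",(425,262),.09),("bottle",(458,187),.17),("stap",(386,247),.044),("navyc",(243,283),.1),("green",(233,331),.15),("calc",(175,313),.018),("case",(180,193),.04),("notes",(276,164),.03)):
    print(n,plane(ct,p,z))
s=cv2.imread("pics/scene0.png");t=cv2.imread("pics/top0.png")
E
```

```text
file A [0.4971 0.3956 0.1408] [np.float64(0.0024644742772908087), np.float64(0.002464474277290792)] [0.4939 0.3953 0.15  ] [0.506  0.3995 0.15  ]
file B [0.4634 0.4179 0.1498] [np.float64(0.0009551779612376512), np.float64(0.0009551779612376884)] [0.464  0.4171 0.15  ] [0.4629 0.4187 0.15  ]
file C [0.4335 0.3056 0.148 ] [np.float64(0.0012061469417278333), np.float64(0.0012061469417279271)] [0.434  0.3044 0.15  ] [0.4344 0.308  0.15  ]
file D [0.3989 0.3288 0.1541] [np.float64(0.006007863317859081), np.float64(0.0060078633178590945)] [0.4032 0.3249 0.15  ] [0.3908 0.3302 0.15  ]
red [ 0.6094 -0.1638  0.0989] [np.float64(0.0005853102502073772), np.float64(0.0005853102502072353)] [ 0.6098 -0.1639  0.095 ]
redUL [ 0.6202 -0.1379  0.1   ]
redUR [ 0.6241 -0.191   0.1   ]
redLL [ 0.5921 -0.1403  0.09  ]
redLR [ 0.5981 -0.1928  0.09  ]
trayLU [0.6393 0.1785 0.045 ]
trayLD [0.517  0.1628 0.045 ]
floorRU [0.6647 0.0016 0.012 ]
floorRD [ 0.5411 -0.0091  0.012 ]
sprU [0.6467 0.0737 0.115 ]
sprD [0.5323 0.0607 0.115 ]
endU [0.6473 0.0421 0.115 ]
endD [0.5349 0.0302 0.115 ]
slvLU [ 0.6335 -0.044   0.075 ]
slvLD [ 0.588  -0.0488  0.075 ]
slvRU [ 0.6583 -0.2621  0.075 ]
slvRD [ 0.6102 -0.2636  0.075 ]
lampUL [ 0.681  -0.0742  0.222 ]
lampDL [ 0.6209 -0.0792  0.222 ]
lampDR [ 0.6402 -0.2743  0.222 ]
lampUR [ 0.6971 -0.2687  0.222 ]
can [0.4361 0.0228 0.165 ]
canb [0.42   0.0225 0.165 ]
mug [ 0.4578 -0.2814  0.09  ]
bottle [ 0.654  -0.3605  0.17  ]
stap [ 0.5064 -0.1778  0.044 ]
navyc [0.3891 0.2231 0.1   ]
green [0.2565 0.2381 0.15  ]
calc [0.3086 0.4242 0.018 ]
case [0.6572 0.4261 0.04  ]
notes [0.7542 0.1479 0.03  ]
```

Request:
carry_out:
  targets:
    - [-0.074, 0.063, -0.0064, 0, 0, 0]
    - [-0.074, 0.063, -0.0064, 0, 0, 0]
    - [-0.074, 0.063, -0.0064, 0, 0, 0]
    - [-0.074, 0.063, -0.0064, 0, 0, 0]
    - [-0.074, 0.063, -0.0064, 0, 0, 0]
  hand: 0.5

```text
time_s: 0.72
tcp_pos: [0.3805, -0.3952, 0.2504]
eef_rot: [180.0, -0.0, -155.9]
contact_force: [0.8, -0.4, 1.0]
gripper_width: 0.0456
gripper_force: 0.0
```

Request:
carry_out:
  targets:
    - [-0.074, 0.063, -0.0064, 0, 0, 0]
    - [-0.074, 0.063, -0.0064, 0, 0, 0]
    - [-0.074, 0.063, -0.0064, 0, 0, 0]
    - [-0.074, 0.063, -0.0064, 0, 0, 0]
    - [-0.074, 0.063, -0.0064, 0, 0, 0]

```text
time_s: 1.35
tcp_pos: [0.485, -0.1759, 0.2665]
eef_rot: [180.0, -0.0, -155.9]
contact_force: [1.0, -0.9, 0.3]
gripper_width: 0.0435
gripper_force: 0.0
```

Request:
carry_out:
  targets:
    - [0, 0, 0, 0, 0, 0.151]
    - [0, 0, 0, 0, 0, 0.151]
    - [0, 0, 0, 0, -0.146, 0]
    - [0, 0, 0, 0, -0.146, 0]
    - [0, 0, 0, 0, -0.146, 0]

```text
time_s: 1.98
tcp_pos: [0.4847, -0.1774, 0.2668]
eef_rot: [-180.0, 26.6, -174.0]
contact_force: [-0.2, 1.4, -0.0]
gripper_width: 0.0436
gripper_force: 0.0
```

Request:
carry_out:
  targets:
    - [0, 0, 0, 0, -0.146, 0]
    - [0, 0, 0, 0, 0, 0]

```text
time_s: 2.22
tcp_pos: [0.4821, -0.1775, 0.2656]
eef_rot: [179.9, 35.1, -174.1]
contact_force: [0.1, -0.3, 0.2]
gripper_width: 0.0436
gripper_force: 0.0
```

```bash
python3 - <<'E'
from plant import r
from h import *
np.set_printoptions(precision=4,suppress=True)
s=r.get_state();print(s["time_s"],s["tcp_pos"],s["eef_rot"],s["gripper_width"],s["joints"])
c=r.camera_info("wrist");print(c)
im=r.capture("wrist")[:,:,::-1].copy();cv2.imwrite("pics/w1.png",im)
np.save("w1.npy",c,allow_pickle=True)
R=Ro.from_euler("xyz",s["eef_rot"],degrees=True).as_matrix();print("cam in tool",R.T@(c["eye"]-s["tcp_pos"]))
E
```

```text
2.225 [ 0.4821 -0.1775  0.2656] [ 179.9173   35.0789 -174.1425] 0.04360134884554667 [ -2.1572 -12.7472 -36.9076  -9.0191 -31.35   -75.7066]
{'K': array([[366.7508,   0.    , 317.9478],
       [  0.    , 366.7508, 238.5193],
       [  0.    ,   0.    ,   1.    ]]), 'eye': array([ 0.3368, -0.1929,  0.3467]), 'attitude': array([129.2414,  -0.0351,  95.8665])}
cam in tool [ 0.0729 -0.0003 -0.1503]
```

View pics/w1.png

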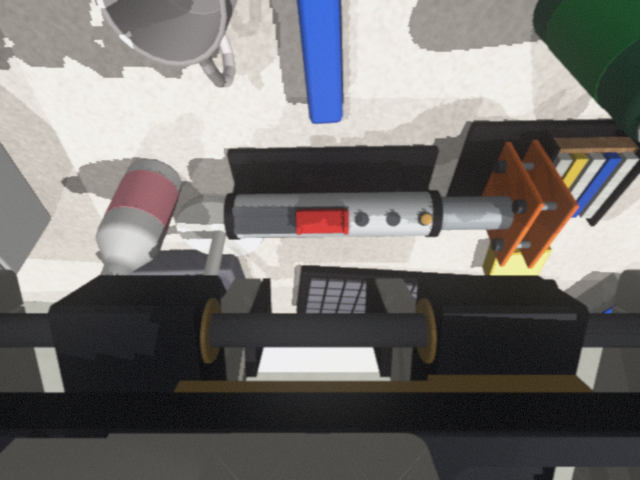

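The wrist view shows the red pad at (297–348, 208–234), the three pin holes at x≈362, 393 and 426 (brass pin in the one nearest the plate) and the sleeve end rings at x≈230 and 438. The lamp bar lies below, between the fingers.

```bash
python3 - <<'E'
from plant import r
from h import *
np.set_printoptions(precision=4,suppress=True)
cw=np.load("w1.npy",allow_pickle=True).item();ct=r.camera_info("top");cs=r.camera_info("scene")
im=cv2.imread("pics/w1.png");t=cv2.imread("pics/top0.png")
def m(i):
    h=cv2.cvtColor(i,cv2.COLOR_BGR2HSV);return cv2.inRange(h,(0,150,70),(5,255,255))|cv2.inRange(h,(175,150,70),(180,255,255))
def big(k,box):
    mm=np.zeros_like(k);x,y,w,h=box;mm[y:y+h,x:x+w]=k[y:y+h,x:x+w];p=cv2.findNonZero(mm);return cv2.minAreaRect(p),cv2.boundingRect(p),len(p)
bw=big(m(im),(280,190,90,60));bt=big(m(t),(365,195,40,30));print(bw,bt)
ya=np.array([-.1045,.9945,0]);xa=np.array([.9945,.1045,0])
print("pad tri",*tri([(cw,bw[0][0]),(ct,bt[0][0])]), *tri([(cw,bw[0][0]),(ct,bt[0][0]),(cs,(256.3,216.6))]))
o=np.array([.595,.069,0])
for z in(.095,.1,.103): p=plane(cw,bw[0][0],z);print(z,p,(p-o)@xa,(p-o)@ya)
for n,uv,z in(("ringL",(228,215),.075),("ringR",(440,214),.075),("floorfarL",(0,0),0),("pin",(426,219),.096),("h2",(393,219),.096),("h3",(362,219),.096)):
    p=plane(cw,uv,z);print(n,p,(p-o)@xa,(p-o)@ya)
# sleeve edges rows at columns
g=cv2.cvtColor(im,cv2.COLOR_BGR2GRAY)
for c in(375,410):print(c,[(y,int(g[y,c])) for y in range(180,250,2)])
E
```

```text
(((321.5, 221.0), (24.0, 51.0), 90.0), (296, 209, 52, 25), 1173) (((383.0445556640625, 207.94554138183594), (8.855831146240234, 18.607194900512695), 84.2894058227539), (374, 203, 19, 11), 159)
pad tri [ 0.6078 -0.1623  0.1017] [np.float64(0.0010013811824469148), np.float64(0.0010013811824469486)] [ 0.6094 -0.1626  0.0999] [np.float64(0.00138850486289768), np.float64(0.0012798813660554105), np.float64(0.0010412238681023664)]
0.095 [ 0.6147 -0.1605  0.095 ] -0.0043584501593201645 -0.23034448245246245
0.1 [ 0.6092 -0.1612  0.1   ] -0.009916211037386796 -0.23040707032923635
0.103 [ 0.6059 -0.1616  0.103 ] -0.01325086756422684 -0.23044462305530067
ringL [ 0.6375 -0.26    0.075 ] 0.007842357318040422 -0.3316410520078481
ringR [ 0.6125 -0.0316  0.075 ] 0.006936269805410282 -0.10184895148069685
floorfarL [ 0.474  -0.4444  0.    ] -0.17400392938523146 -0.4979092245016254
pin [ 0.5999 -0.0555  0.096 ] -0.008184265483984175 -0.12433995760048198
h2 [ 0.6033 -0.0888  0.096 ] -0.008283987643299266 -0.15782993816950153
h3 [ 0.6064 -0.1201  0.096 ] -0.008377651158690031 -0.18928522686376167
375 [(180, 38), (182, 38), (184, 40), (186, 38), (188, 35), (190, 39), (192, 60), (194, 85), (196, 95), (198, 102), (200, 114), (202, 127), (204, 137), (206, 145), (208, 153), (210, 161), (212, 164), (214, 175), (216, 217), (218, 223), (220, 224), (222, 227), (224, 223), (226, 227), (228, 224), (230, 219), (232, 209), (234, 194), (236, 187), (238, 212), (240, 215), (242, 214), (244, 213), (246, 210), (248, 214)]
410 [(180, 37), (182, 36), (184, 38), (186, 36), (188, 37), (190, 40), (192, 77), (194, 90), (196, 98), (198, 105), (200, 117), (202, 124), (204, 134), (206, 144), (208, 153), (210, 163), (212, 163), (214, 172), (216, 183), (218, 182), (220, 188), (222, 215), (224, 225), (226, 229), (228, 226), (230, 218), (232, 210), (234, 198), (236, 212), (238, 215), (240, 216), (242, 219), (244, 221), (246, 217), (248, 216)]
```

Request:
carry_out:
  targets:
    - [-0.0174, 0.059, 0, 0, 0, 0]
    - [0, 0, 0.095, 0, 0, 0]
    - [0, 0, 0.095, 0, 0, 0]
    - [0, 0, 0.09, 0, 0, 0]
    - [0, 0, 0.08, 0, 0, 0]

```text
time_s: 2.9
tcp_pos: [0.5932, -0.136, 0.1223]
eef_rot: [-180.0, 34.9, -173.9]
contact_force: [0.7, 0.3, -0.0]
gripper_width: 0.0442
gripper_force: 0.0
```

Request:
carry_out:
  targets:
    - [0, 0, 0, 0, 0, 0]

```text
time_s: 3.02
tcp_pos: [0.5924, -0.1361, 0.1203]
eef_rot: [180.0, 34.6, -174.0]
contact_force: [-0.4, -1.0, -0.0]
gripper_width: 0.044
gripper_force: 0.0
```

```bash
python3 - <<'E'
from plant import r
from h import *
np.set_printoptions(precision=4,suppress=True)
im=r.capture("wrist")[:,:,::-1].copy();cv2.imwrite("pics/w2.png",im)
s=r.get_state();print(s["time_s"],s["tcp_pos"],s["eef_rot"],s["contact_force"])
E
```

```text
3.075 [ 0.5921 -0.1362  0.1221] [ 179.9909   34.7617 -173.9749] [-0.3548  0.512  -0.4169]
```

View pics/w2.png

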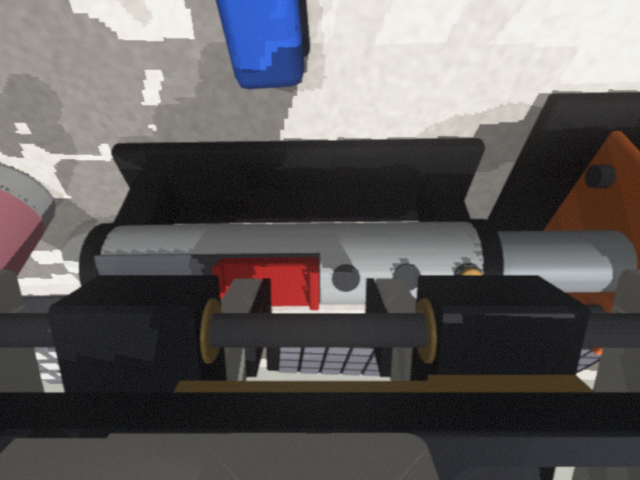

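The wrist view shows the left finger at x 225–270, just inside the −y end of the pad, which spans x 213–320. I'll shift 4 mm towards +y before pressing.

Request:
carry_out:
  targets:
    - [0.003, 0.008, 0, 0, 0, 0]
    - [0, 0, 0.008, 0, 0, 0]
    - [0, 0, 0.004, 0, 0, 0]
    - [0, 0, 0, 0, 0, 0]

```text
time_s: 3.58
tcp_pos: [0.5937, -0.1324, 0.119]
eef_rot: [180.0, 35.1, -174.0]
contact_force: [0.3, -0.1, -0.4]
gripper_width: 0.0437
gripper_force: 0.0
```

Request:
carry_out:
  targets:
    - [0, 0, 0.004, 0, 0, 0]
    - [0, 0, 0.004, 0, 0, 0]
    - [0, 0, 0, 0, 0, 0]

```text
time_s: 3.95
tcp_pos: [0.5957, -0.1322, 0.1149]
eef_rot: [180.0, 35.0, -174.0]
contact_force: [0.2, 0.1, 0.5]
gripper_width: 0.0438
gripper_force: 0.0
```

Request:
carry_out:
  targets:
    - [0, 0, 0.004, 0, 0, 0]
    - [0, 0, 0.004, 0, 0, 0]
    - [0, 0, 0.002, 0, 0, 0]
    - [0, 0, 0, 0, 0, 0]

```text
time_s: 4.45
tcp_pos: [0.5985, -0.1318, 0.1109]
eef_rot: [180.0, 35.0, -174.0]
contact_force: [-0.5, -0.0, 0.6]
gripper_width: 0.0437
gripper_force: 0.0
```

Request:
carry_out:
  targets:
    - [0, 0, 0.004, 0, 0, 0]
    - [0, 0, 0, 0, 0, 0]

```text
time_s: 4.7
tcp_pos: [0.5996, -0.1317, 0.1094]
eef_rot: [180.0, 35.0, -174.0]
contact_force: [-1.7, 0.1, 2.5]
gripper_width: 0.0441
gripper_force: 1.5
```

Request:
carry_out:
  targets:
    - [0, 0, 0.004, 0, 0, 0]
    - [0, 0, 0, 0, 0, 0]

```text
time_s: 4.95
tcp_pos: [0.6008, -0.1316, 0.1078]
eef_rot: [180.0, 35.0, -174.0]
contact_force: [-2.4, -0.6, 3.1]
gripper_width: 0.0438
gripper_force: 1.9
```

Request:
carry_out:
  targets:
    - [0, 0, 0.004, 0, 0, 0]
    - [0, 0, 0.004, 0, 0, 0]
    - [0, 0, 0.003, 0, 0, 0]
    - [0, 0, 0, 0, 0, 0]

```text
time_s: 5.45
tcp_pos: [0.604, -0.1313, 0.1032]
eef_rot: [180.0, 35.0, -174.0]
contact_force: [-3.9, -1.1, 5.4]
gripper_width: 0.0437
gripper_force: 3.2
```

Request:
carry_out:
  targets:
    - [0, -0.008, 0, 0, 0, 0]
    - [0, -0.008, 0, 0, 0, 0]
    - [0, -0.008, 0, 0, 0, 0]
    - [0, 0, 0, 0, 0, 0]

```text
time_s: 5.95
tcp_pos: [0.6053, -0.1434, 0.1034]
eef_rot: [180.0, 35.1, -174.1]
contact_force: [-3.7, -0.3, 4.4]
gripper_width: 0.0441
gripper_force: 3.2
```

```bash
python3 - <<'E'
from plant import r
from h import *
t=r.capture("top")[:,:,::-1].copy();cv2.imwrite("pics/t2.png",t)
t0=cv2.imread("pics/top0.png")
def f(t):
    h=cv2.cvtColor(t,cv2.COLOR_BGR2HSV);m=cv2.inRange(h,(5,120,80),(18,255,255))[190:235,285:345];c=m.sum(0)/255;return [int(v) for v in c]
print(f(t0));print(f(t)); print(r.get_state()["contact_force"])
E
```

```text
[0, 0, 0, 0, 0, 0, 0, 0, 0, 0, 0, 0, 0, 3, 16, 25, 29, 21, 14, 0, 0, 0, 0, 0, 3, 21, 23, 30, 14, 9, 0, 0, 0, 0, 0, 0, 0, 0, 0, 0, 0, 0, 0, 0, 0, 0, 0, 0, 0, 0, 0, 0, 0, 0, 0, 0, 0, 0, 0, 0]
[0, 0, 0, 0, 0, 0, 0, 0, 0, 0, 0, 0, 0, 0, 0, 0, 0, 0, 10, 24, 30, 26, 16, 4, 0, 0, 0, 0, 1, 17, 24, 28, 22, 11, 3, 0, 0, 0, 0, 0, 0, 0, 0, 0, 0, 0, 0, 0, 0, 0, 0, 0, 0, 0, 0, 0, 0, 0, 0, 0]
[-3.66764766 -0.58670811  5.35571939]
```

Request:
carry_out:
  targets:
    - [0, -0.008, 0, 0, 0, 0]
    - [0, -0.008, 0, 0, 0, 0]
    - [0, -0.004, 0, 0, 0, 0]
    - [0, 0, -0.006, 0, 0, 0]
    - [0, 0, 0, 0, 0, 0]

```text
time_s: 6.62
tcp_pos: [0.6042, -0.1532, 0.1055]
eef_rot: [180.0, 35.0, -174.0]
contact_force: [-0.6, -0.2, -0.3]
gripper_width: 0.044
gripper_force: 0.0
```

Request:
carry_out:
  targets:
    - [0, -0.006, 0, 0, 0, 0]
    - [0, -0.006, 0, 0, 0, 0]
    - [0, 0, 0, 0, 0, 0]

```text
time_s: 7.0
tcp_pos: [0.6053, -0.1596, 0.1057]
eef_rot: [180.0, 35.0, -174.0]
contact_force: [-0.8, -0.2, -0.5]
gripper_width: 0.0441
gripper_force: 0.0
```

Request:
carry_out:
  targets:
    - [0, -0.004, 0, 0, 0, 0]
    - [0, -0.004, 0, 0, 0, 0]
    - [0, 0, 0, 0, 0, 0]

```text
time_s: 7.38
tcp_pos: [0.6056, -0.1635, 0.1058]
eef_rot: [180.0, 35.0, -174.0]
contact_force: [-0.4, 0.8, -0.2]
gripper_width: 0.0441
gripper_force: 0.0
```

Request:
carry_out:
  targets:
    - [0, -0.004, 0, 0, 0, 0]
    - [0, -0.004, 0, 0, 0, 0]
    - [0, 0, 0, 0, 0, 0]

```text
time_s: 7.75
tcp_pos: [0.606, -0.1675, 0.1058]
eef_rot: [180.0, 35.0, -174.0]
contact_force: [-0.0, 0.1, 0.6]
gripper_width: 0.044
gripper_force: 0.0
```

Request:
carry_out:
  targets:
    - [0, -0.004, 0, 0, 0, 0]
    - [0, -0.003, 0, 0, 0, 0]
    - [0, 0, 0, 0, 0, 0]

```text
time_s: 8.12
tcp_pos: [0.6063, -0.1705, 0.1057]
eef_rot: [180.0, 35.0, -174.0]
contact_force: [-1.3, 4.4, 1.6]
gripper_width: 0.0438
gripper_force: 1.9
```

Request:
carry_out:
  targets:
    - [0, 0.003, -0.003, 0, 0, 0]
    - [0, 0.004, -0.02, 0, 0, 0]
    - [0, 0, -0.06, 0, 0, 0]
    - [0, 0, -0.1, 0, 0, 0]
    - [0, 0, -0.1, 0, 0, 0]

```text
time_s: 8.75
tcp_pos: [0.5241, -0.1761, 0.2223]
eef_rot: [-179.9, 35.0, -174.0]
contact_force: [0.9, 0.6, -0.2]
gripper_width: 0.0439
gripper_force: 0.0
```

Request:
carry_out:
  targets:
    - [0, 0, -0.1, 0, 0, 0]
    - [0, 0, 0, 0, 0, 0]
  hand: 1

```text
time_s: 9.0
tcp_pos: [0.4965, -0.1795, 0.2674]
eef_rot: [-179.8, 35.5, -173.9]
contact_force: [0.4, 0.3, 0.3]
gripper_width: 0.0585
gripper_force: 0.0
```

```bash
python3 - <<'E'
from plant import r
from h import *
s=r.get_state();c=r.camera_info("wrist");im=r.capture("wrist")[:,:,::-1].copy();cv2.imwrite("pics/w3.png",im);np.save("w3.npy",c,allow_pickle=True)
print(s["tcp_pos"],s["eef_rot"])
t=r.capture("top")[:,:,::-1].copy();cv2.imwrite("pics/t3.png",t)
h=cv2.cvtColor(t,cv2.COLOR_BGR2HSV);m=cv2.inRange(h,(5,120,80),(18,255,255))[190:235,285:345];print((m.sum(0)/255).astype(int))
E
```

```text
[ 0.49654985 -0.17945699  0.26741214] [-179.83503801   35.50674516 -173.94842367]
[ 0  0  0  0  0  0  0  0  0  0  0  0  0  0  0  0  0  0  0  0  0  0  7 21
 27 26 21  9  0  0  0  0  0  9 23 25 30 15  8  0  0  0  0  0  0  0  0  0
  0  0  0  0  0  0  0  0  0  0  0  0]
```

View pics/w3.png

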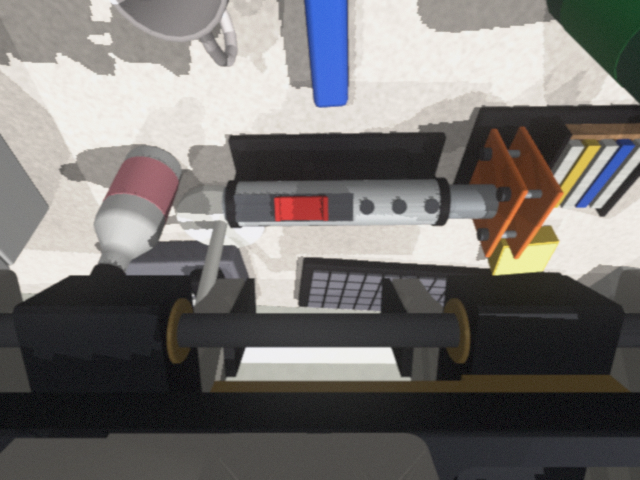

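The wrist view shows the pad at (275–328, 208), still sunk, with no brass in the middle hole at (399,206). By the hole pitch the pin is about 8 mm short, so I'll go back in and push the lip further.

Request:
carry_out:
  targets:
    - [0, 0, 0, 0, 0, 0]
    - [0, 0, 0.1, 0, 0, 0]
    - [0, 0, 0.1, 0, 0, 0]
    - [0, 0, 0.1, 0, 0, 0]
    - [0, 0, 0.06, 0, 0, 0]
  hand: 0.5

```text
time_s: 9.72
tcp_pos: [0.5993, -0.1677, 0.1104]
eef_rot: [180.0, 34.7, -174.0]
contact_force: [1.1, -0.4, 0.6]
gripper_width: 0.044
gripper_force: 0.0
```

Request:
carry_out:
  targets:
    - [0, 0, 0.015, 0, 0, 0]
    - [0, 0, 0.009, 0, 0, 0]
    - [0, 0, 0, 0, 0, 0]

```text
time_s: 10.1
tcp_pos: [0.6061, -0.1673, 0.1058]
eef_rot: [-180.0, 35.1, -174.0]
contact_force: [-0.6, 0.3, 0.3]
gripper_width: 0.0439
gripper_force: 0.0
```

Request:
carry_out:
  targets:
    - [0, -0.004, 0, 0, 0, 0]
    - [0, -0.004, 0, 0, 0, 0]
    - [0, 0, 0, 0, 0, 0]

```text
time_s: 10.48
tcp_pos: [0.6068, -0.1712, 0.1062]
eef_rot: [180.0, 35.1, -174.0]
contact_force: [-1.5, 3.1, 3.6]
gripper_width: 0.0439
gripper_force: 2.2
```

Request:
carry_out:
  targets:
    - [0, -0.004, 0, 0, 0, 0]
    - [0, 0, 0, 0, 0, 0]

```text
time_s: 10.72
tcp_pos: [0.6072, -0.1735, 0.1059]
eef_rot: [-180.0, 35.1, -174.0]
contact_force: [-2.5, 0.6, 4.4]
gripper_width: 0.044
gripper_force: 2.5
```

```bash
python3 - <<'E'
from plant import r
from h import *
t=r.capture("top")[:,:,::-1].copy();cv2.imwrite("pics/t4.png",t)
f=lambda t:(cv2.inRange(cv2.cvtColor(t,cv2.COLOR_BGR2HSV),(5,120,80),(18,255,255))[190:235,285:345]>0).sum(0)
for n in("top0","t2","t3","t4"):
    c=f(cv2.imread(f"pics/{n}.png"));print(n,(c*np.arange(60)).sum()/c.sum())
im=r.capture("wrist")[:,:,::-1];h=cv2.cvtColor(im.copy(),cv2.COLOR_BGR2HSV);m=cv2.inRange(h,(0,150,70),(5,255,255));m[:200]=0
print(cv2.boundingRect(cv2.findNonZero(m[:,150:400])))
cv2.imwrite("pics/w4.png",im[200:320,150:520])
E
```

```text
top0 21.004807692307693
t2 25.48148148148148
t3 29.941176470588236
t4 28.050505050505052
(81, 269, 113, 45)
```

View pics/w4.png

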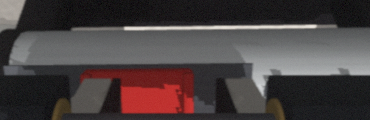

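The crop shows the pad at x 231–343 and the finger riding over the −y lip. I'll re-engage inside the lip and deeper.

Request:
carry_out:
  targets:
    - [0, 0, -0.016, 0, 0, 0]
    - [0, 0.022, 0, 0, 0, 0]
    - [0, 0, 0.0095, 0, 0, 0]
    - [0, 0, 0.0095, 0, 0, 0]
    - [0, 0, 0, 0, 0, 0]

```text
time_s: 11.45
tcp_pos: [0.6068, -0.1624, 0.1038]
eef_rot: [180.0, 35.0, -174.0]
contact_force: [-3.8, 0.9, 6.0]
gripper_width: 0.0437
gripper_force: 3.0
```

Request:
carry_out:
  targets:
    - [0, -0.004, 0, 0, 0, 0]
    - [0, -0.004, 0, 0, 0, 0]
    - [0, 0, 0, 0, 0, 0]

```text
time_s: 11.82
tcp_pos: [0.607, -0.1666, 0.1042]
eef_rot: [-180.0, 35.1, -174.0]
contact_force: [-4.1, 1.2, 4.3]
gripper_width: 0.0441
gripper_force: 2.9
```

Request:
carry_out:
  targets:
    - [0, -0.004, 0, 0, 0, 0]
    - [0, 0, 0, 0, 0, 0]

```text
time_s: 12.08
tcp_pos: [0.6072, -0.1683, 0.1041]
eef_rot: [-180.0, 35.0, -174.0]
contact_force: [-4.0, -0.5, 4.5]
gripper_width: 0.0439
gripper_force: 2.9
```

```bash
cat > pad.py <<'E'
from plant import r
from h import *
im=r.capture("wrist")[:,:,::-1].copy();h=cv2.cvtColor(im,cv2.COLOR_BGR2HSV);m=cv2.inRange(h,(0,150,70),(5,255,255));m[:200]=0;m[:,:150]=0;m[:,400:]=0;m[280:]=0
b=cv2.boundingRect(cv2.findNonZero(m));d=366.75*.052/b[2];y0=(b[0]+b[2]/2-318)/366.75*d
s=r.get_state();R=Ro.from_euler("xyz",s["eef_rot"],degrees=True).as_matrix();ya=np.array([-.1037,.9946,0])
print(b,"pad y in tool",y0,"pad along rack y",s["tcp_pos"]@ya+y0,s["contact_force"])
cv2.imwrite("pics/p_last.png",im)
E
python3 pad.py; python3 - <<'E'
import numpy as np
ya=np.array([-.1037,.9946,0]);print("start pad",np.array([.607,-.162,.1])@ya)
E
```

```text
(211, 271, 107, 9) pad y in tool -0.026 pad along rack y -0.2563848260058759 [-3.57318152 -0.35219613  4.63753217]
start pad -0.22407110000000002
```

Request:
carry_out:
  targets:
    - [0, 0, -0.005, 0, 0, 0]
    - [0, 0, 0, 0, 0, 0]

```text
time_s: 12.38
tcp_pos: [0.6057, -0.1684, 0.1063]
eef_rot: [-180.0, 35.1, -174.0]
contact_force: [-2.3, -1.7, 4.1]
gripper_width: 0.0436
gripper_force: 2.3
```

Request:
carry_out:
  targets:
    - [0, 0, -0.02, 0, 0, 0]
    - [0, 0, -0.06, 0, 0, 0]
    - [0, 0, -0.1, 0, 0, 0]
    - [0, 0, -0.1, 0, 0, 0]
    - [0, 0, -0.1, 0, 0, 0]

```text
time_s: 13.0
tcp_pos: [0.4955, -0.1796, 0.2627]
eef_rot: [-180.0, 35.0, -174.0]
contact_force: [1.2, -0.5, 0.1]
gripper_width: 0.0437
gripper_force: 0.0
```

Request:
carry_out:
  targets:
    - [0, 0, -0.02, 0, 0, 0]
    - [0, 0, 0, 0, 0, 0]

```text
time_s: 13.25
tcp_pos: [0.4913, -0.1802, 0.2706]
eef_rot: [-180.0, 35.1, -174.0]
contact_force: [0.6, 0.0, -0.5]
gripper_width: 0.044
gripper_force: 0.0
```

```bash
python3 - <<'E'
from plant import r
from h import *
np.set_printoptions(precision=4,suppress=True)
c=r.camera_info("wrist");s=r.get_state();im=r.capture("wrist")[:,:,::-1].copy();cv2.imwrite("pics/w5.png",im);np.save("w5.npy",c,allow_pickle=True)
print(s["time_s"],s["tcp_pos"],s["eef_rot"])
t=r.capture("top")[:,:,::-1].copy();cv2.imwrite("pics/t5.png",t)
a=cv2.resize(im[90:250,220:620],None,fx=2,fy=2,interpolation=cv2.INTER_CUBIC)
b=cv2.resize(t[180:250,255:455],None,fx=4,fy=4,interpolation=cv2.INTER_CUBIC)
cv2.imwrite("pics/c5.png",np.vstack([a,b]))
E
```

```text
13.25 [ 0.4913 -0.1802  0.2706] [-179.9963   35.1444 -174.0213]
```

View pics/c5.png

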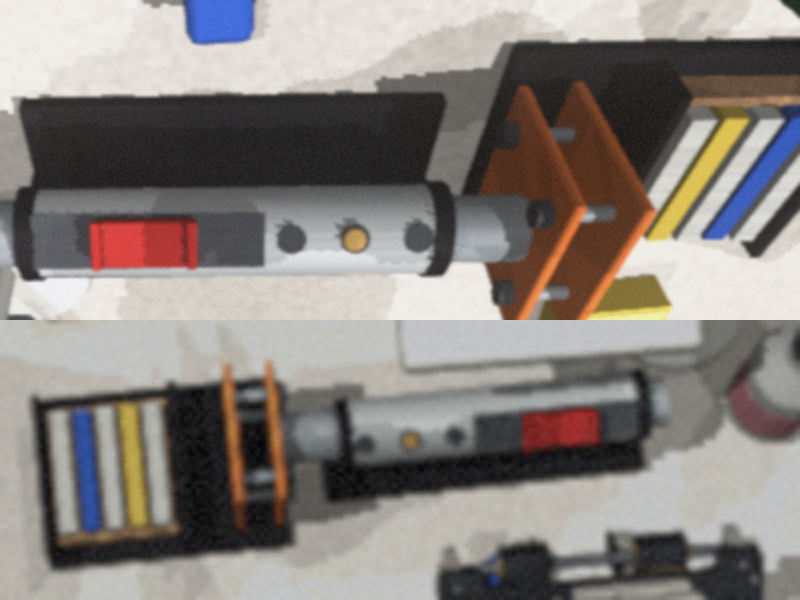

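The brass pin now sits in the middle hole (crop (355,239)), the pad is proud again and the orange plates have moved outwards. Next is the file.

Request:
carry_out:
  targets:
    - [0, 0, 0, 0, 0.1458, 0]
    - [0, 0, 0, 0, 0.1458, 0]
    - [0, 0, 0, 0, 0.1458, 0]
    - [0, 0, 0, 0, 0.1458, 0]
    - [0, 0, 0, 0, 0, 0]
  hand: 1

```text
time_s: 13.98
tcp_pos: [0.4934, -0.1797, 0.2661]
eef_rot: [180.0, -0.4, -174.0]
contact_force: [0.1, -0.2, -0.6]
gripper_width: 0.0859
gripper_force: 0.0
```

Request:
carry_out:
  targets:
    - [-0.003, 0.108, -0.004, 0, 0, 0]
    - [-0.003, 0.108, -0.004, 0, 0, 0]
    - [-0.003, 0.108, -0.004, 0, 0, 0]
    - [-0.003, 0.108, -0.004, 0, 0, 0]
    - [-0.003, 0.108, -0.004, 0, 0, 0]

```text
time_s: 14.6
tcp_pos: [0.47, 0.0907, 0.2788]
eef_rot: [180.0, 0.0, -174.0]
contact_force: [0.6, -0.0, 0.8]
gripper_width: 0.0875
gripper_force: 0.0
```

Request:
carry_out:
  targets:
    - [-0.003, 0.108, -0.004, 0, 0, 0]
    - [-0.003, 0.108, -0.004, 0, 0, 0]
    - [-0.003, 0.108, -0.004, 0, 0, 0]
    - [-0.003, 0.108, -0.004, 0, 0, 0]
    - [-0.003, 0.108, -0.004, 0, 0, 0]

```text
time_s: 15.22
tcp_pos: [0.4494, 0.36, 0.2886]
eef_rot: [180.0, 0.0, -174.0]
contact_force: [0.4, -0.3, 0.7]
gripper_width: 0.0877
gripper_force: 0.0
```

Request:
carry_out:
  targets:
    - [0, 0, 0, 0, 0, -0.168]
    - [0, 0, 0, 0, 0, -0.168]
    - [0, 0, 0, 0, 0, -0.168]
    - [0, 0, 0, 0, 0, -0.168]
    - [0, 0, 0, 0, 0, -0.168]

```text
time_s: 15.85
tcp_pos: [0.4497, 0.3582, 0.2883]
eef_rot: [-180.0, -0.0, -123.3]
contact_force: [-0.1, 0.2, -0.3]
gripper_width: 0.0876
gripper_force: 0.0
```

Request:
carry_out:
  targets:
    - [0, 0, 0, 0, 0, 0]
    - [0, 0, 0, 0, 0, 0]

```text
time_s: 16.1
tcp_pos: [0.4499, 0.3582, 0.2892]
eef_rot: [-180.0, -0.0, -123.8]
contact_force: [-0.1, -0.6, -0.4]
gripper_width: 0.0879
gripper_force: 0.0
```

```bash
python3 - <<'E'
from plant import r
from h import *
np.set_printoptions(precision=4,suppress=True)
c=r.camera_info("wrist");s=r.get_state();im=r.capture("wrist")[:,:,::-1].copy();cv2.imwrite("pics/w6.png",im);np.save("w6.npy",c,allow_pickle=True)
print(s["time_s"],s["tcp_pos"],s["eef_rot"],s["joints"])
c5=np.load("w5.npy",allow_pickle=True).item();ct=r.camera_info("top")
print("plate far top",plane(ct,(311.5,191.25),.115),"near top",plane(c5,(546.5,196),.115))
C=lambda x,y:(255+x/4,180+(y-320)/4)
for n,p,z in(("kerbin far",(170,392),.045),("kerbin near",(186,548),.045),("floor far",(283,382),.012),("floor near",(291,545),.012),("tray far",(36,400),.045),("tray near",(52,568),.045)):print(n,plane(ct,C(*p),z))
E
```

```text
16.1 [0.4499 0.3582 0.2892] [-179.9753   -0.0044 -123.8353] [ 58.0226   9.385   -7.3161   0.0256 -73.3041 -91.8652]
plate far top [0.6495 0.0393 0.115 ] near top [0.5536 0.0311 0.115 ]
kerbin far [0.6471 0.0808 0.045 ]
kerbin near [0.5312 0.0665 0.045 ]
floor far [ 0.6648 -0.0021  0.012 ]
floor near [ 0.5411 -0.0098  0.012 ]
tray far [0.6393 0.1785 0.045 ]
tray near [0.5149 0.1627 0.045 ]
```

View pics/w6.png

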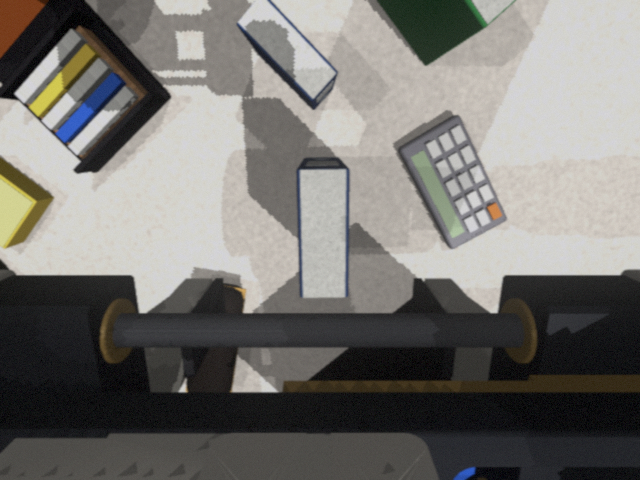

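The wrist view shows the file's white top squarely in view, at about (297–349, 168–297). The small navy box is at (290,50) and the calculator at (455,180), both clear of the grasp.

```bash
python3 - <<'E'
from plant import r
from h import *
np.set_printoptions(precision=4,suppress=True)
c=np.load("w6.npy",allow_pickle=True).item();ct=r.camera_info("top");cs=r.camera_info("scene")
im=cv2.imread("pics/w6.png");h=cv2.cvtColor(im,cv2.COLOR_BGR2HSV);m=cv2.inRange(h,(100,90,20),(130,255,170));sub=np.zeros_like(m);sub[150:310,285:362]=m[150:310,285:362]
for row in range(175,290,20):
    x=np.nonzero(sub[row])[0];print(row,x)
T={"near-":((299,168),(211.25,263.75)),"near+":((346.5,168),(203,275)),"far-":((301,297),(178.75,241.25)),"far+":((349,297),(170,252))}
P={}
for k,(a,b) in T.items():
    P[k]=plane(c,a,.15);print(k,P[k],tri([(c,a),(ct,b)])[0])
s=sum(P.values())/4;print("centre",s,P["far-"]-P["near-"],P["near+"]-P["near-"])
R=Ro.from_euler("xyz",r.get_state()["eef_rot"],degrees=True).as_matrix()
print("in tool",R.T@(s-r.get_state()["tcp_pos"]), [R.T@(p-s) for p in P.values()])
E
```

```text
175 [298]
195 [298 347]
215 [299]
235 [299 347]
255 [347]
275 [300 346 347]
near- [0.4351 0.3092 0.15  ] [0.4384 0.3105 0.1161]
near+ [0.4044 0.3298 0.15  ] [0.405  0.3306 0.1283]
far- [0.4957 0.3998 0.15  ] [0.4886 0.39   0.1759]
far+ [0.4615 0.4228 0.15  ] [0.4578 0.41   0.1792]
centre [0.4492 0.3654 0.15  ] [0.0606 0.0906 0.    ] [-0.0307  0.0206  0.    ]
in tool [-0.0054  0.0047  0.1394] [array([ 0.0545, -0.0195, -0.    ]), array([ 0.0545,  0.0174, -0.    ]), array([-0.0545, -0.0195,  0.    ]), array([-0.0545,  0.0217,  0.    ])]
```

Request:
carry_out:
  targets:
    - [-0.011, 0.009, 0, 0, 0, 0]
    - [0, 0, 0.1, 0, 0, 0]
    - [0, 0, 0.1, 0, 0, 0]
    - [0, 0, 0.08, 0, 0, 0]
    - [0, 0, 0.052, 0, 0, 0]

```text
time_s: 16.77
tcp_pos: [0.449, 0.3652, 0.1217]
eef_rot: [-180.0, -0.1, -123.7]
contact_force: [0.9, -1.0, 0.0]
gripper_width: 0.088
gripper_force: 0.0
```

Request:
carry_out:
  targets:
    - [0, 0, 0, 0, 0, 0]
    - [0, 0, 0, 0, 0, 0]
    - [0, 0, 0, 0, 0, 0]
    - [0, 0, 0, 0, 0, 0]
    - [0, 0, 0, 0, 0, 0]
  hand: 0
  squeeze: 25

```text
time_s: 17.4
tcp_pos: [0.4497, 0.3656, 0.1245]
eef_rot: [-180.0, 0.1, -123.6]
contact_force: [0.3, 0.1, -0.1]
gripper_width: 0.0434
gripper_force: 0.0
```

Request:
carry_out:
  targets:
    - [0, 0, -0.02, 0, 0, 0]
    - [0, 0, -0.04, 0, 0, 0]
    - [0, 0, -0.06, 0, 0, 0]
    - [0, 0, 0, 0, 0, 0]

```text
time_s: 17.9
tcp_pos: [0.4504, 0.3666, 0.1868]
eef_rot: [-179.9, 0.3, -123.6]
contact_force: [-0.5, 0.3, -2.2]
gripper_width: 0.0419
gripper_force: 25.0
```

Request:
carry_out:
  targets:
    - [0, 0, -0.07, 0, 0, 0]
    - [0, 0, -0.07, 0, 0, 0]
    - [0, 0, 0, 0, 0, 0.12]
    - [0, 0, 0, 0, 0, 0.144]
    - [0, 0, 0, 0, 0, 0.144]

```text
time_s: 18.52
tcp_pos: [0.449, 0.365, 0.2531]
eef_rot: [-180.0, -0.0, -148.4]
contact_force: [-0.0, -0.4, -1.9]
gripper_width: 0.042
gripper_force: 25.0
```

Request:
carry_out:
  targets:
    - [0, 0, 0, 0, 0, 0.144]
    - [0, 0, 0, 0, 0, 0.144]
    - [0, 0, 0, 0, 0, 0.144]
    - [0, 0, 0, 0, 0, 0]

```text
time_s: 19.02
tcp_pos: [0.449, 0.3651, 0.2531]
eef_rot: [-180.0, -0.0, -174.0]
contact_force: [0.2, 0.0, -2.0]
gripper_width: 0.0418
gripper_force: 25.0
```

Request:
carry_out:
  targets:
    - [-0.02, -0.05, 0, 0, 0, 0]
    - [-0.029, -0.078, 0, 0, 0, 0]
    - [-0.029, -0.078, 0, 0, 0, 0]
    - [-0.029, -0.078, 0, 0, 0, 0]
    - [-0.029, -0.078, 0, 0, 0, 0]

```text
time_s: 19.65
tcp_pos: [0.5361, 0.1912, 0.2536]
eef_rot: [-180.0, 0.0, -173.8]
contact_force: [1.7, 0.0, -2.1]
gripper_width: 0.0416
gripper_force: 25.0
```

Request:
carry_out:
  targets:
    - [-0.029, -0.078, 0, 0, 0, 0]
    - [-0.029, -0.078, 0, 0, 0, 0]
    - [-0.029, -0.078, 0, 0, 0, 0]
    - [-0.011, -0.026, 0, 0, 0, 0]
    - [0, 0, 0, 0, 0, 0]

```text
time_s: 20.27
tcp_pos: [0.5982, 0.0677, 0.2534]
eef_rot: [-180.0, -0.0, -174.0]
contact_force: [-0.6, 0.8, -2.4]
gripper_width: 0.042
gripper_force: 25.0
```

```bash
python3 - <<'E'
from plant import r
from h import *
np.set_printoptions(precision=4,suppress=True)
s=r.get_state();print(s["time_s"],s["tcp_pos"],s["eef_rot"],s["contact_force"],s["gripper_width"],s["gripper_force"])
im=r.capture("scene")[:,:,::-1].copy();w=r.capture("wrist")[:,:,::-1].copy();np.save("w7.npy",r.camera_info("wrist"),allow_pickle=True)
cv2.imwrite("pics/s7.png",im);cv2.imwrite("pics/w7.png",w)
a=cv2.resize(im[170:340,200:370],(560,560),interpolation=cv2.INTER_CUBIC)
b=cv2.resize(w[0:320,0:640],(240,120));o=np.zeros((560,800,3),np.uint8);o[:,:560]=a;o[:120,560:]=b;cv2.imwrite("pics/c7.png",o)
E
```

```text
20.275 [0.5982 0.0677 0.2534] [-179.9976   -0.0055 -173.9852] [-0.5769  0.7584 -2.4444] 0.04202340282528619 24.974504113197327
```

View pics/c7.png

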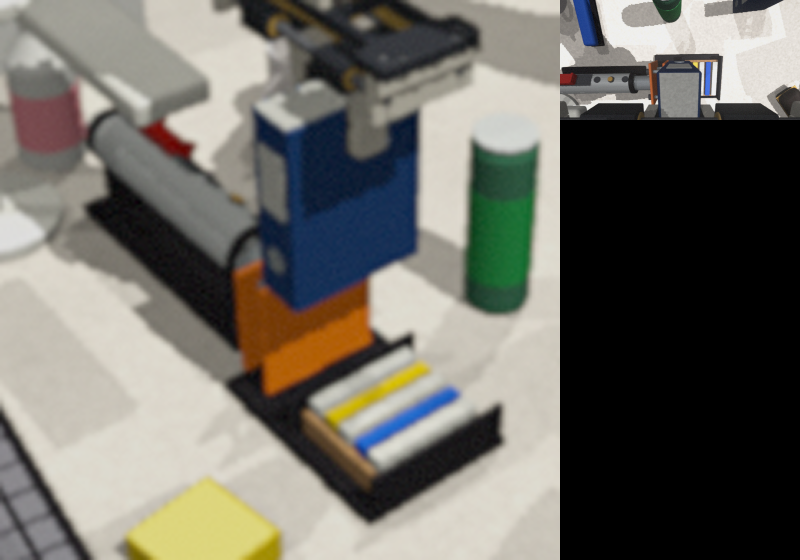

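The scene crop shows the file held level above the bay. Its lower +y corners are at about (300,308) and (415,255) in the crop. The orange plate stands behind it and the kerb with its cards is in front.

```bash
python3 - <<'E'
from plant import r
from h import *
np.set_printoptions(precision=4,suppress=True)
cs=r.camera_info("scene");S=lambda x,y:(200+x/3.294,170+y/3.294)
xa=np.array([.9947,.1028,0]);ya=np.array([-.1028,.9947,0])
tc=np.array([.5982,.0677,0])
for zb in(.12,.125,.13):
    print(zb,[((proj(cs,tc+[0,0,zb]+sx*.055*xa+.021*ya)-[200,170])*3.294).round(1) for sx in(1,-1)])
o=np.array([.599,.069,0])
for n,p,z in(("plate bot far",(265,393),.014),("plate bot near",(372,343),.014),("tray far",(371,520),0),("tray near",(500,440),0),("floor far",(230,383),.012)):
    P=plane(cs,S(*p),z);print(n,P,(P-o)@xa,(P-o)@ya)
E
```

```text
0.12 [array([294.4, 326.7]), array([419. , 265.7])]
0.125 [array([294.1, 321.2]), array([419.1, 260.3])]
0.13 [array([293.9, 315.6]), array([419.2, 254.9])]
plate bot far [0.6502 0.0404 0.014 ] 0.04798017340217756 -0.033751522208352765
plate bot near [0.552  0.0345 0.014 ] -0.050300327714664285 -0.029455112237259627
tray far [0.6418 0.1797 0.    ] 0.05392782117162235 0.10573709878387816
tray near [0.5196 0.1635 0.    ] -0.06927498736170087 0.10212555500817763
floor far [0.6667 0.0147 0.012 ] 0.061727915215154666 -0.06100733098652038
```

Request:
carry_out:
  targets:
    - [0, 0, 0.05, 0, 0, 0]
    - [0, 0, 0.05, 0, 0, 0]
    - [0, 0, 0.046, 0, 0, 0]
    - [0, 0, 0, 0, 0, 0]
    - [0, 0, 0, 0, 0, 0]

```text
time_s: 21.0
tcp_pos: [0.5988, 0.0691, 0.1821]
eef_rot: [180.0, 0.1, -173.9]
contact_force: [-0.6, 0.8, -2.4]
gripper_width: 0.0419
gripper_force: 25.0
```

Request:
carry_out:
  targets:
    - [0, -0.006, 0, 0, 0, 0]
    - [0, -0.006, 0, 0, 0, 0]
    - [0, 0, 0, 0, 0, 0]

```text
time_s: 21.38
tcp_pos: [0.5991, 0.0621, 0.1814]
eef_rot: [180.0, 0.1, -174.0]
contact_force: [-0.4, 0.5, -2.2]
gripper_width: 0.0417
gripper_force: 25.0
```

Request:
carry_out:
  targets:
    - [0, -0.004, 0, 0, 0, 0]
    - [0, 0, 0, 0, 0, 0]

```text
time_s: 21.62
tcp_pos: [0.5993, 0.0605, 0.1811]
eef_rot: [180.0, 0.1, -174.0]
contact_force: [-1.2, 1.8, -1.4]
gripper_width: 0.0419
gripper_force: 25.0
```

Request:
carry_out:
  targets:
    - [0, -0.004, 0, 0, 0, 0]
    - [0, 0, 0, 0, 0, 0]

```text
time_s: 21.88
tcp_pos: [0.5995, 0.0584, 0.1811]
eef_rot: [180.0, 0.1, -174.0]
contact_force: [0.5, 1.6, -0.6]
gripper_width: 0.042
gripper_force: 25.0
```

Request:
carry_out:
  targets:
    - [0, -0.004, 0, 0, 0, 0]
    - [0, 0, 0, 0, 0, 0]

```text
time_s: 22.12
tcp_pos: [0.5997, 0.0564, 0.181]
eef_rot: [180.0, 0.1, -174.0]
contact_force: [-0.7, 2.1, -0.1]
gripper_width: 0.0421
gripper_force: 25.0
```

Request:
carry_out:
  targets:
    - [0, -0.004, 0, 0, 0, 0]
    - [0, 0, 0, 0, 0, 0]

```text
time_s: 22.38
tcp_pos: [0.5999, 0.0544, 0.181]
eef_rot: [180.0, 0.1, -174.0]
contact_force: [0.5, 2.5, -1.2]
gripper_width: 0.0416
gripper_force: 25.0
```

Request:
carry_out:
  targets:
    - [0, -0.005, 0, 0, 0, 0]
    - [0, -0.005, 0, 0, 0, 0]
    - [0, -0.003, 0, 0, 0, 0]
    - [0, 0, 0, 0, 0, 0]

```text
time_s: 22.88
tcp_pos: [0.6006, 0.0479, 0.181]
eef_rot: [180.0, 0.1, -174.0]
contact_force: [1.3, 2.9, -1.7]
gripper_width: 0.0418
gripper_force: 25.0
```

Request:
carry_out:
  targets:
    - [0, 0, 0.01, 0, 0, 0]
    - [0, 0, 0.01, 0, 0, 0]
    - [0, 0, 0.01, 0, 0, 0]
    - [0, 0, 0, 0, 0, 0]

```text
time_s: 23.38
tcp_pos: [0.6, 0.0479, 0.1651]
eef_rot: [-180.0, -0.0, -174.0]
contact_force: [0.6, 3.0, -3.5]
gripper_width: 0.0421
gripper_force: 25.0
```

Request:
carry_out:
  targets:
    - [0, 0, 0.01, 0, 0, 0]
    - [0, 0, 0.01, 0, 0, 0]
    - [0, 0, 0.01, 0, 0, 0]
    - [0, 0, 0.01, 0, 0, 0]
    - [0, 0, 0, 0, 0, 0]

```text
time_s: 24.0
tcp_pos: [0.6003, 0.0479, 0.1453]
eef_rot: [-180.0, 0.0, -174.0]
contact_force: [-0.4, 2.9, -3.4]
gripper_width: 0.0418
gripper_force: 25.0
```

Request:
carry_out:
  targets:
    - [0, 0, 0.006, 0, 0, 0]
    - [0, 0, 0.004, 0, 0, 0]
    - [0, 0, 0, 0, 0, 0]

```text
time_s: 24.38
tcp_pos: [0.6005, 0.048, 0.1408]
eef_rot: [180.0, 0.0, -174.0]
contact_force: [0.4, 2.5, -3.6]
gripper_width: 0.0422
gripper_force: 25.0
```

Request:
carry_out:
  targets:
    - [0, 0, 0.004, 0, 0, 0]
    - [0, 0, 0, 0, 0, 0]

```text
time_s: 24.62
tcp_pos: [0.6005, 0.048, 0.1389]
eef_rot: [180.0, 0.1, -174.0]
contact_force: [0.2, 2.5, -2.3]
gripper_width: 0.0417
gripper_force: 25.0
```

Request:
carry_out:
  targets:
    - [0, 0, 0.003, 0, 0, 0]
    - [0, 0, 0, 0, 0, 0]

```text
time_s: 24.88
tcp_pos: [0.6005, 0.048, 0.1374]
eef_rot: [180.0, 0.1, -174.0]
contact_force: [-0.7, 2.6, -3.1]
gripper_width: 0.042
gripper_force: 25.0
```

Request:
carry_out:
  targets:
    - [0, 0, 0.002, 0, 0, 0]
    - [0, 0, 0, 0, 0, 0]

```text
time_s: 25.12
tcp_pos: [0.6005, 0.0479, 0.1365]
eef_rot: [-180.0, 0.1, -174.0]
contact_force: [-0.2, 2.7, -0.7]
gripper_width: 0.0426
gripper_force: 25.0
```

Request:
carry_out:
  targets:
    - [0, 0, 0.002, 0, 0, 0]
    - [0, 0, 0, 0, 0, 0]

```text
time_s: 25.38
tcp_pos: [0.6006, 0.0479, 0.1365]
eef_rot: [-180.0, 0.1, -174.0]
contact_force: [-3.1, 2.1, 5.9]
gripper_width: 0.0414
gripper_force: 25.0
```

Request:
carry_out:
  targets:
    - [0, 0, -0.002, 0, 0, 0]
    - [0, 0.004, 0, 0, 0, 0]
    - [0, 0.003, 0, 0, 0, 0]
    - [0, 0, 0, 0, 0, 0]

```text
time_s: 25.88
tcp_pos: [0.6001, 0.0515, 0.1365]
eef_rot: [-180.0, 0.0, -174.0]
contact_force: [-0.8, 1.5, 1.6]
gripper_width: 0.0421
gripper_force: 25.0
```

Request:
carry_out:
  targets:
    - [0, 0.002, 0, 0, 0, 0]
    - [0, 0, 0, 0, 0, 0]

```text
time_s: 26.12
tcp_pos: [0.6, 0.0525, 0.1365]
eef_rot: [-180.0, 0.0, -174.0]
contact_force: [-0.1, 1.7, 2.2]
gripper_width: 0.0421
gripper_force: 25.0
```

Request:
carry_out:
  targets:
    - [0, 0.002, 0, 0, 0, 0]
    - [0, 0, 0, 0, 0, 0]

```text
time_s: 26.38
tcp_pos: [0.5999, 0.0532, 0.1365]
eef_rot: [-180.0, 0.0, -174.0]
contact_force: [0.3, -0.6, 0.8]
gripper_width: 0.0421
gripper_force: 25.0
```

Request:
carry_out:
  targets:
    - [0, 0.002, 0, 0, 0, 0]
    - [0, 0, 0, 0, 0, 0]

```text
time_s: 26.62
tcp_pos: [0.5999, 0.0536, 0.1366]
eef_rot: [-179.9, 0.0, -174.0]
contact_force: [1.8, -5.2, 0.4]
gripper_width: 0.0422
gripper_force: 25.0
```

Kerb contact is confirmed, so I'll back off 1 mm, release gently and lift.

Request:
carry_out:
  targets:
    - [0, -0.002, 0, 0, 0, 0]
    - [0, 0, 0, 0, 0, 0]
  squeeze: 5

```text
time_s: 26.88
tcp_pos: [0.6, 0.0535, 0.1365]
eef_rot: [180.0, 0.1, -174.0]
contact_force: [0.7, -1.4, 1.5]
gripper_width: 0.0421
gripper_force: 5.0
```

Request:
carry_out:
  targets:
    - [0, 0, 0, 0, 0, 0]
    - [0, 0, 0, 0, 0, 0]
    - [0, 0, 0, 0, 0, 0]
  hand: 0.72

```text
time_s: 27.25
tcp_pos: [0.5998, 0.0536, 0.1363]
eef_rot: [180.0, 0.0, -174.0]
contact_force: [0.2, 0.1, -0.3]
gripper_width: 0.0623
gripper_force: 0.0
```

Request:
carry_out:
  targets:
    - [0, 0, -0.01, 0, 0, 0]
    - [0, 0, -0.02, 0, 0, 0]
    - [0, 0, -0.04, 0, 0, 0]
    - [0, 0, -0.06, 0, 0, 0]
    - [0, 0, -0.06, 0, 0, 0]

```text
time_s: 27.88
tcp_pos: [0.5999, 0.0534, 0.2332]
eef_rot: [180.0, 0.1, -174.0]
contact_force: [0.7, 0.5, -0.5]
gripper_width: 0.0634
gripper_force: 0.0
```

Request:
carry_out:
  targets:
    - [0.06, 0.04, -0.04, 0, 0, 0]
    - [0.1, 0.06, 0, 0, 0, 0]
    - [0.1, 0.06, 0, 0, 0, 0]
    - [0, 0, 0, 0, 0, 0]
    - [0, 0, 0, 0, 0, 0]

```text
time_s: 28.5
tcp_pos: [0.4625, 0.1198, 0.2525]
eef_rot: [180.0, 0.2, -173.9]
contact_force: [0.4, 0.6, 0.4]
gripper_width: 0.0628
gripper_force: 0.0
```

```bash
python3 - <<'E'
from plant import r
from h import *
s=r.get_state();print(s["time_s"],s["tcp_pos"],s["contact_force"])
t=r.capture("top")[:,:,::-1].copy();im=r.capture("scene")[:,:,::-1].copy();cv2.imwrite("pics/t8.png",t);cv2.imwrite("pics/s8.png",im)
a=cv2.resize(im[170:340,200:370],(500,500),interpolation=cv2.INTER_CUBIC);b=cv2.resize(t[160:260,260:360],(300,300),interpolation=cv2.INTER_CUBIC)
w=r.capture("wrist")[:,:,::-1];b2=cv2.resize(w[0:300,0:450].copy(),(300,200))
o=np.zeros((500,800,3),np.uint8);o[:,:500]=a;o[:300,500:]=b;o[300:,500:]=b2;cv2.imwrite("pics/c8.png",o)
E
```

```text
28.5 [0.4625335  0.11982932 0.25252281] [0.37629577 0.59532428 0.37130606]
```

View pics/c8.png

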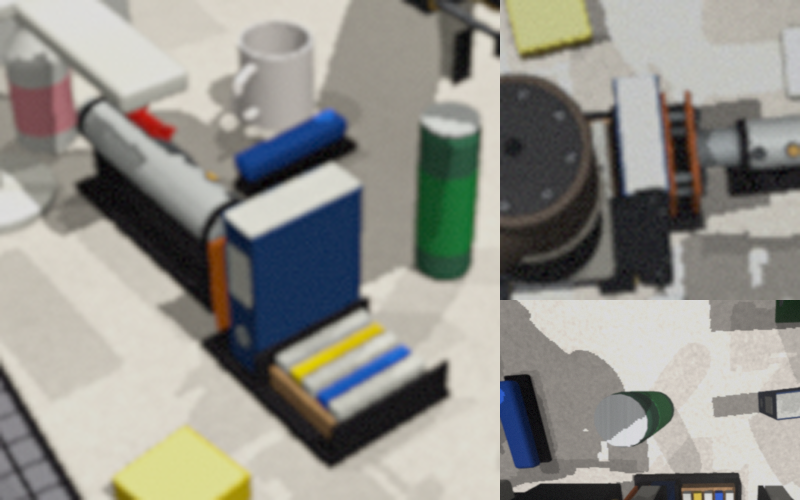

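The file stands upright and square in the bay, clamped between the orange plate and the kerb. The brass pin still shows in the middle hole (top inset (790,150)), the bystanders visible in the crop look undisturbed and the robot is clear.

```bash
python3 -c "
from plant import r
print(r.close_job())"
```

```text
the job is handed in; nothing more can be done
None
```

The job is handed in: the tube is locked in the next hole, the file stands clamped between plate and kerb, the robot is clear, and no verdict came back on hand-in.

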